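# Change over a block on a sine-plate locating fixture

## Task

Take the finished block off the sloping fixture and lay it flat in the tray, then load the other block, bored face up as it stands. Set it on the sloping face well clear of the three stop pins and press it firmly flat onto the face; then slide it downhill, long side first, against the two side pins, and only after that sideways along them against the end pin. Leave it flat on the face touching all three pins, and do not disturb the spool, the battery cell or the relay.

Things in the scene. Friction and masses are not known exactly. Their poses are not given: they have to be found in the camera images.
- fixture: Steel sine-plate base, 150 (x) x 130 (y) x 12 mm, with a stack of gauge blocks that carries the sloping plate; it does not move. Its place and heading vary. Origin: on the bench under the sloping plate's middle; x points to the plate's high edge, z up.
- nest: The fixture's sloping aluminium plate, 116 mm up the slope (its x) by 124 mm wide (its y). Origin: middle of its upper face, 59 mm over the bench. z: the face's normal, 28 degrees off vertical, leaning downhill; x: uphill, roughly to the robot's left (within 30 degrees); y: level, roughly towards the robot. Free of pins from x -40 to +58, y -62 to +40 mm.
- side_pin_a (a point): Foot centre of the first side pin, at x -45, y -9, z 0 mm on the sloping plate (nest), near its low edge. All three stop pins are steel, 10 mm in diameter, 10 mm tall, square to the face: fingertips over 12 mm above the face pass over them.
- side_pin_b (a point): Foot centre of the second side pin, at x -45, y +29, z 0 mm on the sloping plate. A block whose long side lies on both side pins has its origin at x -20 mm on the plate.
- end_pin (a point): Foot centre of the end pin, at x -20, y +45, z 0 mm on the sloping plate. A block touching all three pins has its origin at x -20, y +10, z 0 mm on the plate, its own y along the plate's y (either way round).
- block_done: The finished part: machined aluminium clamp block with bores in its top, 40 (its x) x 60 (its y) x 32 mm (z) high, about 0.2 kg. Starts seated in the fixture on the sloping face, at the three pins. Origin: centre of its underside. The other block is its twin: only their places tell them apart.
- block_raw: The block to load: 40 (x) x 60 (y) x 32 mm (z) high, about 0.2 kg, upright on the bench to the right of the fixture. Origin: centre of its underside. Spool and cell stand 62 mm off its long side at +x and 72 mm off its end at +y (between centres), which is where varies: the spool leaves 16 mm there, too little for a finger, the cell 35 mm.
- tray: Shallow grey steel tray with a black rubber liner, 130 (x) x 170 (y) mm outside, walls 3 mm thick and 14 mm high, fixed on the bench to the right of the fixture; place and heading vary. Origin: centre of its underside. Upper face of the liner at z = 5 mm. Lay the block near its middle.
- spool: Bystander: white solder spool with blue flanges, upright, 52 mm in diameter, 44 mm high, loose. Origin: centre of its underside.
- cell: Bystander: black-and-tan battery cell standing on end, 14 mm in diameter, 50 mm high, loose and easily tipped. Origin: centre of its underside.
- relay_box: Bystander: tan plug-in relay, 22 x 28 x 37 mm high, loose, on the bench beside the fixture, on the robot's side. Origin: centre of its underside.
Things that resemble listed ones, but are neither listed nor needed, are in the scene too. Leave any brown or green look-alike of the block_done alone.

How it is judged (in metres and radians):
On the way, in this order (a step that is already met when the one before it is completed fails the run):
1. the finished block lies flat in the tray, released (x of block_done in the frame of tray between -0.045 and 0.045 m and y of block_done in the frame of tray between -0.065 and 0.065 m and z of block_done in the frame of tray between 0.002 and 0.008 m and angle between block_done's own z axis and vertical below 0.06 rad and linear speed of block_done below 0.02 m/s and contact force between block_done and the fingers below 0.1 N), for 0.2 s.
2. the other block is pressed flat onto the sloping face (over 6 N), over 4 mm clear of the side pins and of the end pin (z of block_raw in the frame of nest between -0.002 and 0.002 m and angle between the z axis of block_raw and the z axis of nest, either way round below 0.035 rad and x of block_raw in the frame of nest between -0.016 and 0.04 m and y of block_raw in the frame of nest between -0.06 and 0.006 m and contact force between block_raw and nest above 6 N), for 0.1 s.
3. still flat, its long side lies against both side pins, while it is over 3 mm clear of the end pin (z of block_raw in the frame of nest between -0.002 and 0.002 m and angle between the z axis of block_raw and the z axis of nest, either way round below 0.035 rad and x of block_raw in the frame of nest between -0.022 and -0.018 m and angle between the y axis of block_raw and the y axis of nest, either way round below 0.035 rad and y of block_raw in the frame of nest below 0.007 m), for 0.1 s.
4. still against the side pins, its end has come against the end pin (z of block_raw in the frame of nest between -0.002 and 0.002 m and angle between the z axis of block_raw and the z axis of nest, either way round below 0.035 rad and x of block_raw in the frame of nest between -0.022 and -0.018 m and angle between the y axis of block_raw and the y axis of nest, either way round below 0.035 rad and y of block_raw in the frame of nest between 0.008 and 0.012 m), for 0.2 s.
At the end, for the whole second after the job is handed in: The loaded block rests released, flat on the sloping face and against both side pins and the end pin (each within 2 mm, 2 degrees). The finished block lies flat and still in the tray, its centre within 45 mm (tray x) and 65 mm (tray y) of the tray's centre (all of step 4 and linear speed of block_raw below 0.01 m/s and angular speed of block_raw below 0.1 rad/s and x of block_done in the frame of tray between -0.045 and 0.045 m and y of block_done in the frame of tray between -0.065 and 0.065 m and z of block_done in the frame of tray between 0.002 and 0.008 m and angle between block_done's own z axis and vertical below 0.06 rad and linear speed of block_done below 0.02 m/s and contact force between block_raw and the fingers below 0.1 N); the robot touches nothing.
It fails at once if the spool is shifted by more than 20 mm or tipped (distance of spool from where it was at the start of the episode above 0.02 m or angle between spool's own z axis and vertical above 0.3 rad).
It fails at once if the battery cell is shifted by more than 20 mm or tipped (distance of cell from where it was at the start of the episode above 0.02 m or angle between cell's own z axis and vertical above 0.3 rad).
It fails at once if the relay is shifted by more than 20 mm or tipped (distance of relay_box from where it was at the start of the episode above 0.02 m or angle between relay_box's own z axis and vertical above 0.3 rad).
It also fails if it takes over 58 s, if anything falls off the work surface, if the arm or the gripper's body presses on something with over 40 N, if the wrist force passes 120 N, or if a joint passes its speed limit or range.

## Robot

A 6-joint arm with a two-finger parallel gripper is mounted at the origin on a cart in front of the work surface, level with it; the furniture and walls round the work are solid. World frame = base frame: x ahead of the robot, y to its left, z up, the work surface at z = 0. Lengths are in mm, angles in rad, forces in N, time in s.
With the tool pointing down it reaches from about 350 to 775 mm from the base axis. Payload 7.3 kg.
Tool frame: the origin (TCP) lies midway between the tips of the shut fingers; the grasp point (between the pads) lies 19 mm behind it (robot.grip_depth is the distance from the TCP to the grasp point, in mm); z points along the fingers, y is the line along which they close (so a half turn about z gives the same grasp; the last joint's range is limited). The gripper opens to 92 mm and grips with 3 to 60 N. Pads are 19 mm wide; open, the fingers measure 130 mm over their backs; the gripper's body (75 mm by 190 mm) begins 47 mm behind the grasp point.
Start: joints at [1.125, 0.342, 1.524, -0, 1.275, -0.146], TCP at [155.033, 501.607, 226.741] pointing down, gripper open.
Joint ranges: [-2.53, 2.53], [-0.77, 2.02], [0.04, 2.7], [-1, 4.14], [0.28, 2.66], [-3.11, 3.11]. Speed limits (rad/s): [2.57, 2.57, 3.14, 3.14, 3.14, 3.14].

## Interface

Orientations are given as a unit quaternion [w, x, y, z].
In Python, from bench import robot, optics gives the robot as it stands.
- The arm moves only by the tool carry_out, never from a script. Its argument "commands" is a list of rows, each an object with "offset": the shift along the tool's x, y, z in mm, a list of three; "roll": the turn about the tool's z in rad. In form: [{"offset": [tx, ty, tz], "roll": roll}, ...]. A call has 1 to 12 rows; each row is the pose to reach, as a shift and turn from the pose commanded when the call began, along the tool's axes at that moment; what a row does not reach only later rows make up. A row lasts 1/12 s, in which the tool goes at most 41.7 mm and 7.16 degrees, less where a joint would pass 70% of its speed; a pose out of reach is approached as far as the arm can. A call with a gripper value outside its range is refused whole. "hand" is the closure, from 0 (fully open) to 1 (shut), set as the call begins (left out, the last holds). The fingers move at their own pace and stop on an object; "squeeze" is the grip in N (left out, the last holds). Time passes only in rows, so rows that repeat a pose let the fingers close. It gives the time, the measured TCP pose, the force, the opening and the grip force at its end, in the units of the state.
- robot.observe(): the state, without advancing time (a new reading comes with each control period).
- optics.get_image(name): name is "scene" or "top"; returns (picture, depth): 400x640x3 uint8, red, green, blue; 400x640 float32, mm along the optical axis (not along the pixel's ray), 0 where there is no reading.
- optics.camera_params(name): a dict with "vertical_fov" (degrees; the focal length in pixels is half the picture's height over the tangent of half this angle, whatever the lens; pixels are square), "cx", "cy" (the principal point, pixels), "D" ([k1, k2, p1, p2, k3] as OpenCV has them; the pictures are not rectified), "rvec" (rotation vector, rad) and "tvec" (3), from world to camera coordinates, as OpenCV has them. Camera axes: x right, y down, z forward; pixel columns grow to the right and rows downward; lengths in mm; the calibration is good to about 2 mm. A picture is of the moment at which its call begins. camera_params takes no time and is no camera call.
- robot.sign_off(): hands the job in; it is judged then, once.
Trained networks look in the newest picture that a camera, given by its name, has taken for a name from the list of things; names that differ only in an ending like _2 or _b are one class to them, and where a whole thing is asked for, a point or a joint stands for the part that bears it (a point fixed in the world has none). Each returns a list of dicts, best first, with "score" (0 to 1); they miss things now and then, are a little off and sometimes report something else, mostly with a low value. They report only what shows in the picture. A call takes as long as a camera call. They do not tell look-alikes from the thing itself.
- optics.recognise(label, camera): "xyz" ([x, y, z] in mm, in world coordinates, good to about 4 mm: the middle of the surface that is visible of it).
- optics.outline_of(label, camera): "region" (400x640 bool, what is visible of it).
The state is a dict: "clock": time; "qpos": joint angles; "qvel": joint speeds; "tau": joint torques, N m; "tool_pos": TCP position; "ee_rot": TCP orientation; "ft_force": force on the tool from outside, world axes, zero at the start; "wrist_torque": the same for the moment, N m; "finger_gap": opening from 0.0 (shut) to 1.0 (fully open); "finger_force": force on a finger pad.
Only numpy, scipy, OpenCV 4.12 (cv2) and the standard library are available. Lean on these libraries where they do the work, as an engineer would, in place of code of your own. Each camera call takes 0.05 s, during which the arm holds its last target. There are 200 camera calls.

## Working session

There is one attempt and no reset: what is moved stays moved. The work goes in short steps, Python scripts to look and compute and a tool call to move; the robot and the scene stay as the last step left them, time stands still between calls to the robot, and variables do not carry over. Pictures are saved under pics/ and viewed, at most 10 in all, crops included, and the job is handed in when it is done.

Besides the shell and the picture viewer there is one more tool, called after "Emit:" as name([rows], argument=value, ...), one row to a line, values as JSON. carry_out: Moves the arm, as the interface text tells. Its arguments: {"type":"object","properties":{"commands":{"type":"array","items":{"type":"object","properties":{"offset":{"type":"array","items":{"type":"number"}},"roll":{"type":"number"}}}},"hand":{"type":"number"},"squeeze":{"type":"number"}},"required":["commands"]}

```bash
ls; mkdir -p pics
cat > h.py <<'E'
import numpy as np, cv2
from scipy.spatial.transform import Rotation as R
from bench import robot, optics
def cam(n):
    p=optics.camera_params(n); f=200/np.tan(np.radians(p['vertical_fov'])/2)
    K=np.array([[f,0,p['cx']],[0,f,p['cy']],[0,0,1.]])
    return K,np.array(p['D'],float),np.array(p['rvec'],float).ravel(),np.array(p['tvec'],float).ravel()
def cloud(n,depth):
    K,D,r,t=cam(n); v,u=np.mgrid[:400,:640]
    q=cv2.undistortPoints(np.stack([u,v],-1).reshape(-1,1,2).astype(float),K,D).reshape(400,640,2)
    P=np.dstack([q*depth[...,None],depth])
    W=(P-t)@cv2.Rodrigues(r)[0]
    W[depth<=0]=np.nan
    return W
def proj(n,X):
    K,D,r,t=cam(n); return cv2.projectPoints(np.asarray(X,float).reshape(-1,1,3),r,t,K,D)[0].reshape(-1,2)
def save(name,im): cv2.imwrite('pics/'+name,im[...,::-1])
E
python3 - <<'E'
from h import *
for n in('scene','top'):
    im,d=optics.get_image(n); save(n+'0.png',im); np.savez(n+'0.npz',im=im,d=d)
    K,D,r,t=cam(n); print(n,K[0,0],D,-cv2.Rodrigues(r)[0].T@t, cv2.Rodrigues(r)[0].round(2).tolist())
    for l in ['block_done','block_raw','tray','spool','cell','relay_box','nest','fixture','end_pin','side_pin_a']:
        for o in optics.recognise(l,n)[:4]:
            print(l,np.round(o['xyz'],0),round(o['score'],2),proj(n,o['xyz']).round().tolist())
print(robot.observe())
E
```

```text
pics
scene 398.6832691258896 [-0.03165407  0.          0.          0.          0.        ] [ -38.06283982 -497.12594768  511.11448159] [[0.62, -0.78, 0.02], [-0.4, -0.35, -0.85], [0.67, 0.52, -0.53]]
block_done [386.  -5.  32.] 0.94 [[247.0, 233.0]]
block_done [650. -11.  27.] 0.8 [[329.0, 186.0]]
block_done [507. 158.  62.] 0.7 [[236.0, 173.0]]
block_done [496. 125.  72.] 0.56 [[242.0, 175.0]]
block_raw [ 537. -121.   25.] 0.75 [[339.0, 225.0]]
block_raw [522. -54.  30.] 0.47 [[309.0, 214.0]]
tray [ 510. -341.    5.] 0.69 [[428.0, 287.0]]
spool [516. -48.  30.] 0.91 [[305.0, 214.0]]
cell [597. -96.  26.] 0.62 [[345.0, 208.0]]
relay_box [411. 171.  21.] 0.59 [[202.0, 202.0]]
nest [502. 162.  56.] 0.78 [[234.0, 176.0]]
fixture [493. 132.  34.] 0.59 [[240.0, 189.0]]
end_pin [506. 158.  61.] 0.64 [[236.0, 173.0]]
side_pin_a [508. 160.  59.] 0.56 [[236.0, 174.0]]
top 454.1068334165245 [-0.05255586  0.          0.          0.          0.        ] [ 444.48897936  -66.43836556 1170.40923808] [[-0.01, -1.0, 0.03], [-1.0, 0.01, -0.1], [0.09, -0.03, -1.0]]
block_done [660.  -2.  33.] 0.9 [[291
[... 556 characters left out ...]
qpos': array([ 1.12496194e+00,  3.41979677e-01,  1.52408910e+00,  9.59783975e-07,
        1.27542923e+00, -1.45989351e-01]), 'qvel': array([ 1.04681100e-03, -6.25119341e-04,  1.30784027e-03,  7.81194646e-05,
       -5.32988955e-04, -4.17254211e-04]), 'tau': array([-2.41972680e-05, -4.31146753e+01, -2.44485265e+01,  7.21293711e-02,
        4.83661727e-02,  5.31573292e-07]), 'tool_pos': array([155.0499498 , 501.5975161 , 226.75487486]), 'ee_rot': array([1.33613906e-05, 1.49361656e-01, 9.88782632e-01, 4.54019974e-05]), 'ft_force': array([-0.11779638, -0.22182586,  0.48294349]), 'wrist_torque': array([-0.01209485, -0.00853912, -0.011025  ]), 'finger_force': 0.0, 'finger_gap': 0.9954738185099921}
```

Run:
```python
import cv2
a=cv2.imread('pics/top0.png')[110:310,150:470]; cv2.imwrite('pics/top0c.png',cv2.resize(a,(800,500),interpolation=cv2.INTER_CUBIC))
```

```text
(no output)
```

View pics/scene0.png

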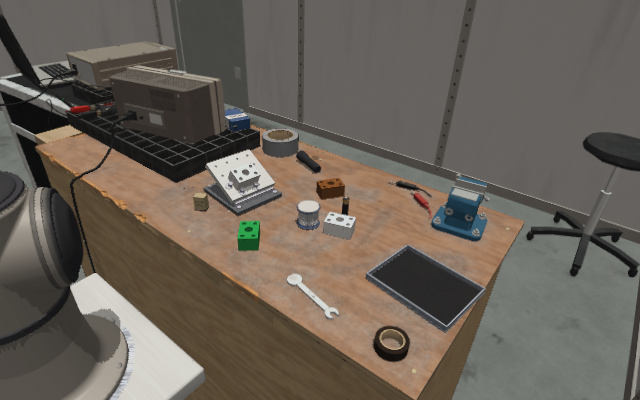

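View pics/top0c.png

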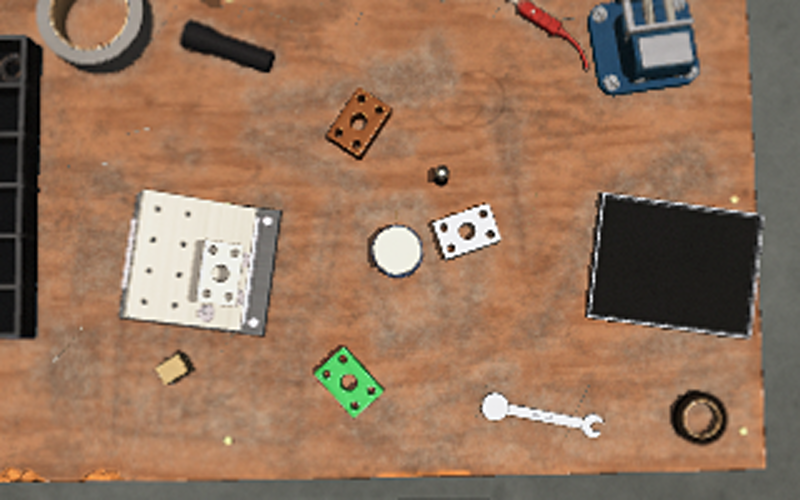

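```bash
cat > m.py <<'E'
from h import *
def rect(P):
    c,s,a=cv2.minAreaRect(np.ascontiguousarray(P,np.float32)); return np.round(c,1),np.round(s,1),round(a,1)
def near(W,c,r,z0,z1):
    P=W.reshape(-1,3); P=P[np.isfinite(P[:,0])]
    return P[(np.hypot(*(P[:,:2]-c).T)<r)&(P[:,2]>z0)&(P[:,2]<z1)]
E
python3 - <<'E'
from m import *
for n in('top','scene'):
    z=np.load(n+'0.npz'); W=cloud(n,z['d'])
    print('==',n,'bench z',np.round([np.median(near(W,c,25,-20,20)[:,2]) for c in((500,30),(430,-150),(600,-200))],1))
    for l,c,r,a,b in [('raw',(545,-115),45,27,40),('spool',(523,-42),40,40,52),('cell',(600,-93),18,42,60),('relay',(405,168),30,31,45),('tray rim',(510,-335),130,10,20),('liner',(510,-335),130,2,9)]:
        P=near(W,c,r,a,b); print(l,len(P),np.median(P[:,2]).round(1) if len(P) else '',rect(P[:,:2]) if len(P)>5 else '')
    P=near(W,(515,150),90,18,110)
    best=None
    rng=np.random.default_rng(0)
    for i in range(500):
        q=P[rng.choice(len(P),3,False)]; nn=np.cross(q[1]-q[0],q[2]-q[0]); L=np.linalg.norm(nn)
        if L<500: continue
        nn/=L; nn*=np.sign(nn[2])
        if abs(np.degrees(np.arccos(nn[2]))-28)>6: continue
        k=abs((P-q[0])@nn)<1.5
        if best is None or k.sum()>best.sum(): best=k
    for _ in range(3):
        Q=P[best]; c=Q.mean(0); nn=np.linalg.svd(Q-c,full_matrices=False)[2][2]; nn*=np.sign(nn[2]); best=abs((P-c)@nn)<2
    y=np.cross(nn,[0,0,-1]); y/=np.linalg.norm(y); 
    if y[0]>0:y=-y
    x=np.cross(y,nn)
    print('n',nn.round(3),'tilt',np.degrees(np.arccos(nn[2])).round(2),'x heading deg',np.degrees(np.arctan2(x[1],x[0])).round(1),len(Q))
    F=lambda P:np.c_[(P-c)@x,(P-c)@y]
    ce,s,a=rect(F(P[best])); ctr=c+ce[0]*x+ce[1]*y; print('plate',ctr.round(1),s,a)
    h=(P-c)@nn; k=(h>29)&(h<35); U=F(P[k]); ce2,s2,a2=rect(U); print('done top rel plate',np.median(h[k]).round(1),ce2-ce,s2,a2,k.sum())
    np.savez('nest_%s.npz'%n,o=ctr,x=x,y=y,n=nn)
E
```

```text
== top bench z [-1.3 -0.5 -1. ]
raw 307 32.0 (array([ 546.6, -116.6]), array([39.8, 60.1]), 18.9)
spool 321 44.8 (array([527.4, -46. ]), array([49.1, 49.5]), 17.9)
cell 27 48.8 (array([603.5, -91.6]), array([12.7, 12.5]), 19.6)
relay 84 36.1 (array([411.5, 178.1]), array([19.8, 25.3]), 29.8)
tray rim 345 13.3 (array([ 510. , -332.7]), array([172.5, 130.6]), 81.7)
liner 3067 4.9 (array([ 510.3, -314.7]), array([216. , 257.4]), 88.7)
n [-0.063 -0.463  0.884] tilt 27.88 x heading deg 82.3 1175
plate [517.7 153.4  58.7] [123.9 115.6] 89.7
done top rel plate 31.6 [-18.6   9. ] [40.9 59.5] 0.1 301
== scene bench z [-0.8 -0.7 -0.6]
raw 339 31.8 (array([ 546. , -116.9]), array([41.9, 60.9]), 16.2)
spool 263 45.4 (array([526.9, -47. ]), array([49.9, 48.3]), 5.3)
cell 31 48.2 (array([603.4, -91.6]), array([12.1, 11.5]), 37.8)
relay 86 36.1 (array([413.2, 178.4]), array([22.8, 27.6]), 36.8)
tray rim 763 13.4 (array([ 481.7, -328. ]), array([170.8, 191. ]), 81.3)
liner 4459 5.6 (array([ 511.9, -333.2]), array([169.2, 254.4]), 81.7)
n [-0.063 -0.463  0.884] tilt 27.89 x heading deg 82.2 1166
plate [518.  153.   58.9] [125.5 117.8] 89.9
done top rel plate 31.9 [-19.7   8.9] [41.8 61.1] 1.6 315
```

The scene and top views agree with the depth data. In the enlarged top crop:
- The white block on the slope is at (218,275) and is `block_done`.
- The white block at (466,231), beside the spool (396,250) and cell (438,175), is `block_raw`.
- The brown (358,124) and green (349,381) blocks are decoys.

The spool stands at the raw block's end, so I first have to lift that block by its long sides and set it down elsewhere to regrasp it.

```bash
cat > go.py <<'E'
import sys
from h import *
O=np.array([517.8,153.2,59.]);a=np.radians(82.2);t=np.radians(28)
N=np.array([[np.cos(t)*np.cos(a),np.cos(t)*np.sin(a),np.sin(t)],[-np.sin(a),np.cos(a),0],[-np.sin(t)*np.cos(a),-np.sin(t)*np.sin(a),np.cos(t)]])
def nest(x,y,h): return O+np.array([x,y,h])@N
s=robot.observe(); q=s['ee_rot']; Rm=R.from_quat([q[1],q[2],q[3],q[0]]).as_matrix(); p=s['tool_pos']
hd=np.degrees(np.arctan2(Rm[1,1],Rm[0,1]))
print('t',s['clock'],'p',p.round(1),'hd',hd.round(1),'nest',((p-O)@N.T).round(1),'F',s['ft_force'].round(1),'gap',round(s['finger_gap']*92,1),round(s['finger_force'],1))
for arg in sys.argv[1:]:
    v=[float(k) for k in arg.lstrip('n').split(',')]
    T=nest(*v[:3]) if arg[0]=='n' else np.array(v[:3])
    d=(T-p)@Rm; r=-((v[3]-hd+180)%360-180)
    print(arg,T.round(1),'offset',d.round(1),'roll',np.radians(r).round(3))
E
python3 go.py 503.9,125.7,160,-7.8 n-24,10,18,-7.8
```

```text
t 1.1 p [155.  501.6 226.8] hd 72.8 nest [340.1 406.7   9.2] F [-0.1 -0.2  0.5] gap 91.6 0.0
503.9,125.7,160,-7.8 [503.9 125.7 160. ] offset [-444.3 -256.1   66.7] roll 1.407
n-24,10,18,-7.8 [503.9 125.2  63.6] offset [-444.4 -256.6  163.1] roll 1.407
```

Emit:
carry_out([
  {"offset": [-222, -128, 20], "roll": 0.7},
  {"offset": [-222, -128, 20], "roll": 0.7},
  {"offset": [-222, -128, 20], "roll": 0.7},
  {"offset": [-222, -128, 20], "roll": 0.7},
  {"offset": [-444, -256, 40], "roll": 1.407},
  {"offset": [-444, -256, 40], "roll": 1.407},
  {"offset": [-444, -256, 40], "roll": 1.407},
  {"offset": [-444, -256, 66], "roll": 1.407},
  {"offset": [-444, -256, 66], "roll": 1.407},
  {"offset": [-444, -256, 66], "roll": 1.407},
  {"offset": [-444, -256, 66], "roll": 1.407},
  {"offset": [-444, -256, 66], "roll": 1.407},
], hand=0, squeeze=25)

```text
clock: 2.1
tool_pos: [493.1, 136.7, 163.9]
ee_rot: [0.0, 0.756, 0.655, 0.0]
ft_force: [-0.2, 0.6, 0.8]
finger_gap: 1.0
finger_force: 0.0
```

```bash
python3 go.py 503.9,125.7,160,-7.8 n-24,10,18,-7.8
```

```text
t 2.1 p [493.1 136.7 163.9] hd -8.2 nest [ 31.9  22.2 101.9] F [-0.2  0.6  0.8] gap 92.0 0.0
503.9,125.7,160,-7.8 [503.9 125.7 160. ] offset [-9.4 12.3  3.9] roll -0.007
n-24,10,18,-7.8 [503.9 125.2  63.6] offset [ -9.9  12.3 100.3] roll -0.007
```

Emit:
carry_out([
  {"offset": [0, 0, 0], "roll": 0},
  {"offset": [0, 0, 0], "roll": 0},
])

```text
clock: 2.27
tool_pos: [492.6, 136.9, 163.3]
ee_rot: [-0.0, 0.755, 0.656, -0.001]
ft_force: [-0.5, 0.6, 0.5]
finger_gap: 1.004
finger_force: 0.0
```

```bash
python3 go.py n-24,10,18,-7.8
```

```text
t 2.2667 p [492.6 136.9 163.3] hd -8.0 nest [ 31.7  22.8 101.3] F [-0.5  0.6  0.5] gap 92.3 0.0
n-24,10,18,-7.8 [503.9 125.2  63.6] offset [-10.   12.9  99.7] roll -0.003
```

Emit:
carry_out([
  {"offset": [-10, 13, 5], "roll": -0.003},
  {"offset": [-10, 13, 35], "roll": -0.003},
  {"offset": [-10, 13, 60], "roll": -0.003},
  {"offset": [-10, 13, 80], "roll": -0.003},
  {"offset": [-10, 13, 92], "roll": -0.003},
  {"offset": [-10, 13, 99.5], "roll": -0.003},
  {"offset": [-10, 13, 99.5], "roll": -0.003},
  {"offset": [-10, 13, 99.5], "roll": -0.003},
])

```text
clock: 2.93
tool_pos: [503.3, 127.7, 65.1]
ee_rot: [0.0, 0.752, 0.659, 0.0]
ft_force: [0.4, 0.5, 0.5]
finger_gap: 0.999
finger_force: 0.0
```

```bash
python3 go.py n-24,10,18,-7.8
```

```text
t 2.9333 p [503.3 127.7  65.1] hd -7.5 nest [-21.2  10.9  18.2] F [0.4 0.5 0.5] gap 91.9 0.0
n-24,10,18,-7.8 [503.9 125.2  63.6] offset [-2.4  0.9  1.5] roll 0.005
```

Emit:
carry_out([
  {"offset": [0, 0, 0], "roll": 0},
  {"offset": [0, 0, 0], "roll": 0},
  {"offset": [0, 0, 0], "roll": 0},
  {"offset": [0, 0, 0], "roll": 0},
  {"offset": [0, 0, 0], "roll": 0},
  {"offset": [0, 0, 0], "roll": 0},
  {"offset": [0, 0, 0], "roll": 0},
  {"offset": [0, 0, 0], "roll": 0},
], hand=1, squeeze=25)

```text
clock: 3.6
tool_pos: [505.0, 126.7, 65.2]
ee_rot: [0.001, 0.753, 0.658, 0.001]
ft_force: [6.3, -1.5, 1.8]
finger_gap: 0.658
finger_force: 25.0
```

Emit:
carry_out([
  {"offset": [0, 0, -10], "roll": 0},
  {"offset": [0, 0, -25], "roll": 0},
  {"offset": [0, 0, -55], "roll": 0},
  {"offset": [0, 0, -90], "roll": 0},
  {"offset": [0, 0, -110], "roll": 0},
  {"offset": [0, 0, -110], "roll": 0},
])

```text
clock: 4.1
tool_pos: [504.8, 127.3, 178.5]
ee_rot: [0.002, 0.753, 0.659, 0.003]
ft_force: [1.0, -0.0, -1.1]
finger_gap: 0.651
finger_force: 25.0
```

```bash
python3 go.py 510,-330,175,-8 510,-330,60,-8
```

```text
t 4.1 p [504.8 127.3 178.5] hd -7.6 nest [ 31.9   9.3 118.4] F [ 1.  -0.  -1.1] gap 59.9 25.0
510,-330,175,-8 [ 510. -330.  175.] offset [-452.5   65.7    3.1] roll 0.007
510,-330,60,-8 [ 510. -330.   60.] offset [-452.8   65.   118.1] roll 0.007
```

Emit:
carry_out([
  {"offset": [-452, 65, 3], "roll": 0.007},
  {"offset": [-452, 65, 3], "roll": 0.007},
  {"offset": [-452, 65, 3], "roll": 0.007},
  {"offset": [-452, 65, 3], "roll": 0.007},
  {"offset": [-452, 65, 3], "roll": 0.007},
  {"offset": [-452, 65, 3], "roll": 0.007},
  {"offset": [-452, 65, 3], "roll": 0.007},
  {"offset": [-452, 65, 3], "roll": 0.007},
  {"offset": [-452, 65, 3], "roll": 0.007},
  {"offset": [-452, 65, 3], "roll": 0.007},
  {"offset": [-452, 65, 3], "roll": 0.007},
  {"offset": [-452, 65, 3], "roll": 0.007},
])

```text
clock: 5.1
tool_pos: [506.0, -336.3, 169.0]
ee_rot: [-0.0, 0.757, 0.654, -0.001]
ft_force: [-0.9, -0.1, -2.4]
finger_gap: 0.652
finger_force: 25.0
```

Emit:
carry_out([
  {"offset": [0, 0, 0], "roll": 0},
])

```text
clock: 5.18
tool_pos: [506.3, -330.8, 168.9]
ee_rot: [-0.002, 0.756, 0.655, -0.0]
ft_force: [-0.5, 0.6, -1.6]
finger_gap: 0.654
finger_force: 25.0
```

```bash
python3 - <<'E'
from m import *
im,d=optics.get_image('scene'); W=cloud('scene',d); c=robot.observe()['tool_pos'][:2]
a=im[150:350,330:570]; save('carry.png',cv2.resize(a,None,fx=2.5,fy=2.5,interpolation=cv2.INTER_CUBIC))
E
python3 go.py 510,-330,60,-8
```

```text
t 5.2333 p [ 506.6 -329.2  169.3] hd -8.1 nest [-371.5  -54.4  322.5] F [-0.3  0.8 -2.3] gap 59.9 25.0
510,-330,60,-8 [ 510. -330.   60.] offset [ -0.7   3.9 109.3] roll -0.002
```

View pics/carry.png

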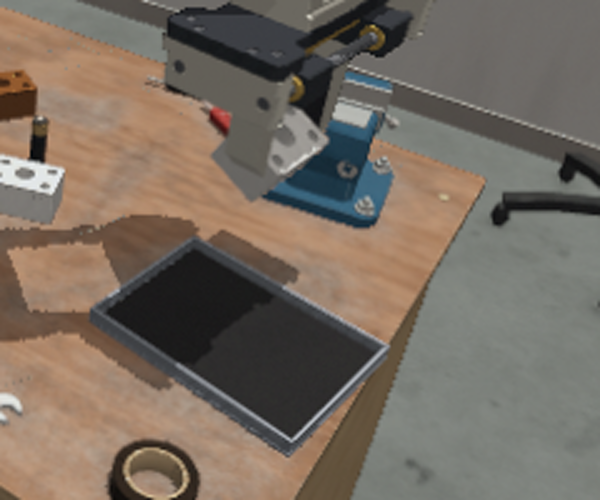

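Emit:
carry_out([
  {"offset": [0, 4, 35], "roll": 0},
  {"offset": [0, 4, 70], "roll": 0},
  {"offset": [0, 4, 100], "roll": 0},
  {"offset": [0, 4, 120], "roll": 0},
  {"offset": [0, 4, 130], "roll": 0},
  {"offset": [0, 4, 133], "roll": 0},
  {"offset": [0, 4, 133], "roll": 0},
])

```text
clock: 5.82
tool_pos: [512.0, -329.1, 38.3]
ee_rot: [-0.001, 0.754, 0.656, 0.0]
ft_force: [-0.5, 0.3, -1.7]
finger_gap: 0.653
finger_force: 25.0
```

Emit:
carry_out([
  {"offset": [0, 0, 2], "roll": 0},
  {"offset": [0, 0, 4], "roll": 0},
  {"offset": [0, 0, 6], "roll": 0},
  {"offset": [0, 0, 7], "roll": 0},
  {"offset": [0, 0, 8], "roll": 0},
  {"offset": [0, 0, 9], "roll": 0},
  {"offset": [0, 0, 10], "roll": 0},
  {"offset": [0, 0, 11], "roll": 0},
  {"offset": [0, 0, 12], "roll": 0},
  {"offset": [0, 0, 13], "roll": 0},
  {"offset": [0, 0, 13], "roll": 0},
], squeeze=6)

```text
clock: 6.73
tool_pos: [512.2, -330.4, 26.9]
ee_rot: [0.001, 0.755, 0.656, 0.0]
ft_force: [-1.4, 1.8, 6.5]
finger_gap: 0.655
finger_force: 6.0
```

```bash
python3 go.py 510,-330,22,-8
```

```text
t 6.7333 p [ 512.2 -330.4   26.9] hd -8.0 nest [-438.8  -60.1  196.9] F [-1.4  1.8  6.5] gap 60.3 6.0
510,-330,22,-8 [ 510. -330.   22.] offset [ 0.1 -2.3  4.9] roll -0.0
```

Emit:
carry_out([
  {"offset": [0, 0, 1.5], "roll": 0},
  {"offset": [0, 0, 3], "roll": 0},
  {"offset": [0, 0, 4.5], "roll": 0},
  {"offset": [0, 0, 6], "roll": 0},
  {"offset": [0, 0, 6], "roll": 0},
], squeeze=4)

```text
clock: 7.15
tool_pos: [512.2, -330.3, 20.4]
ee_rot: [0.0, 0.755, 0.656, 0.0]
ft_force: [-1.1, 2.9, 3.7]
finger_gap: 0.651
finger_force: 4.0
```

```bash
python3 go.py
python3 - <<'E'
from m import *
im,d=optics.get_image('scene'); W=cloud('scene',d)
a=im[210:330,380:520]; save('tray1.png',cv2.resize(a,None,fx=4,fy=4,interpolation=cv2.INTER_CUBIC))
E
```

```text
t 7.15 p [ 512.2 -330.3   20.4] hd -8.0 nest [-441.8  -60.1  191.2] F [-1.1  2.9  3.7] gap 59.9 4.0
```

View pics/tray1.png

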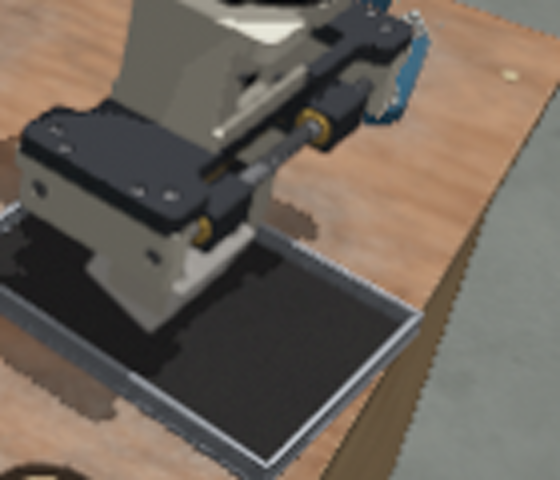

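Emit:
carry_out([
  {"offset": [0, 0, 0], "roll": 0},
  {"offset": [0, 0, 0], "roll": 0},
  {"offset": [0, 0, 0], "roll": 0},
  {"offset": [0, 0, -10], "roll": 0},
  {"offset": [0, 0, -35], "roll": 0},
  {"offset": [0, 0, -75], "roll": 0},
  {"offset": [0, 0, -110], "roll": 0},
  {"offset": [0, 0, -140], "roll": 0},
  {"offset": [0, 0, -140], "roll": 0},
], hand=0.2)

```text
clock: 7.95
tool_pos: [514.5, -332.5, 167.5]
ee_rot: [0.006, 0.755, 0.656, 0.001]
ft_force: [0.3, -0.0, 0.6]
finger_gap: 0.8
finger_force: 0.0
```

```bash
python3 - <<'E'
from m import *
im,d=optics.get_image('scene'); W=cloud('scene',d)
P=near(W,(510,-331),50,28,50); print('done',len(P),np.median(P[:,2]),rect(P[:,:2])); A=np.c_[P[:,:2]-P[:,:2].mean(0),np.ones(len(P))]
print(np.linalg.lstsq(A,P[:,2],rcond=None)[0])
E
python3 go.py 546.5,-116.7,150,18.5 546.5,-116.7,14,18.5
```

```text
done 589 36.48065814832246 (array([ 512.5, -317.5]), array([40.8, 62.2]), 82.1)
[3.34495635e-02 2.78484555e-02 3.55159697e+01]
t 8.0 p [ 513.5 -331.7  164.2] hd -8.0 nest [-375.3  -61.5  318.7] F [ 0.2  0.1 -0.3] gap 73.7 0.0
546.5,-116.7,150,18.5 [ 546.5 -116.7  150. ] offset [217.5   2.6  13.3] roll -0.463
546.5,-116.7,14,18.5 [ 546.5 -116.7   14. ] offset [218.2   1.6 149.3] roll -0.463
```

Emit:
carry_out([
  {"offset": [217, 2, 10], "roll": -0.46},
  {"offset": [217, 2, 10], "roll": -0.46},
  {"offset": [217, 2, 10], "roll": -0.46},
  {"offset": [217, 2, 10], "roll": -0.46},
  {"offset": [217, 2, 10], "roll": -0.46},
  {"offset": [217, 2, 10], "roll": -0.46},
  {"offset": [217, 2, 10], "roll": -0.46},
  {"offset": [217, 2, 20], "roll": -0.46},
  {"offset": [217, 2, 50], "roll": -0.46},
  {"offset": [217, 2, 75], "roll": -0.46},
  {"offset": [217, 2, 75], "roll": -0.46},
  {"offset": [217, 2, 75], "roll": -0.46},
], hand=0.39)

```text
clock: 9.0
tool_pos: [542.9, -117.1, 83.1]
ee_rot: [-0.002, 0.586, 0.81, -0.001]
ft_force: [0.2, -0.1, 0.6]
finger_gap: 0.608
finger_force: 0.0
```

```bash
python3 go.py 546.5,-116.7,10,18.2
```

```text
t 9.0 p [ 542.9 -117.1   83.1] hd 18.2 nest [-222.2  -61.6  145.4] F [ 0.2 -0.1  0.6] gap 56.0 0.0
546.5,-116.7,10,18.2 [ 546.5 -116.7   10. ] offset [-0.9  3.8 73.1] roll 0.0
```

Emit:
carry_out([
  {"offset": [0, 0, 5], "roll": 0},
  {"offset": [0, 0, 5], "roll": 0},
  {"offset": [0, 0, 5], "roll": 0},
])

```text
clock: 9.25
tool_pos: [544.6, -116.3, 80.5]
ee_rot: [0.001, 0.586, 0.811, 0.0]
ft_force: [0.1, 0.3, 0.7]
finger_gap: 0.612
finger_force: 0.0
```

```bash
python3 go.py 546.5,-116.7,10,18.2
```

```text
t 9.25 p [ 544.6 -116.3   80.5] hd 18.3 nest [-222.5  -63.2  142.7] F [0.1 0.3 0.7] gap 56.3 0.0
546.5,-116.7,10,18.2 [ 546.5 -116.7   10. ] offset [-0.8  1.6 70.5] roll 0.002
```

Emit:
carry_out([
  {"offset": [-1, 1.5, 20], "roll": 0},
  {"offset": [-1, 1.5, 40], "roll": 0},
  {"offset": [-1, 1.5, 55], "roll": 0},
  {"offset": [-1, 1.5, 65], "roll": 0},
  {"offset": [-1, 1.5, 70], "roll": 0},
  {"offset": [-1, 1.5, 70], "roll": 0},
])

```text
clock: 9.75
tool_pos: [545.7, -116.1, 9.2]
ee_rot: [-0.0, 0.585, 0.811, -0.0]
ft_force: [-0.5, 0.4, 0.8]
finger_gap: 0.608
finger_force: 0.0
```

Emit:
carry_out([
  {"offset": [0, 0, 0], "roll": 0},
  {"offset": [0, 0, 0], "roll": 0},
  {"offset": [0, 0, 0], "roll": 0},
  {"offset": [0, 0, 0], "roll": 0},
  {"offset": [0, 0, 0], "roll": 0},
  {"offset": [0, 0, 0], "roll": 0},
], hand=1, squeeze=20)

```text
clock: 10.25
tool_pos: [546.8, -116.4, 10.6]
ee_rot: [0.001, 0.585, 0.811, 0.0]
ft_force: [2.3, 1.1, 5.2]
finger_gap: 0.434
finger_force: 20.0
```

```bash
python3 go.py 490,-110,100,18.2
```

```text
t 10.25 p [ 546.8 -116.4   10.6] hd 18.3 nest [-255.1  -65.3   80.8] F [2.3 1.1 5.2] gap 39.9 20.0
490,-110,100,18.2 [ 490. -110.  100.] offset [ 23.8 -51.7 -89.5] roll 0.002
```

Emit:
carry_out([
  {"offset": [0, 0, -20], "roll": 0},
  {"offset": [0, 0, -50], "roll": 0},
  {"offset": [0, 0, -75], "roll": 0},
  {"offset": [0, 0, -75], "roll": 0},
])

```text
clock: 10.58
tool_pos: [548.2, -117.0, 89.0]
ee_rot: [0.004, 0.585, 0.811, 0.001]
ft_force: [1.3, 0.4, -1.5]
finger_gap: 0.436
finger_force: 20.0
```

```bash
python3 go.py 480,-150,85,18.2 480,-150,11,18.2
```

```text
t 10.5833 p [ 548.2 -117.    89. ] hd 18.3 nest [-218.6  -66.8  150.2] F [ 1.3  0.4 -1.5] gap 40.2 20.0
480,-150,85,18.2 [ 480. -150.   85.] offset [ -9.9 -75.1   3.6] roll 0.003
480,-150,11,18.2 [ 480. -150.   11.] offset [ -9.5 -75.5  77.6] roll 0.003
```

Emit:
carry_out([
  {"offset": [-5, -38, 0], "roll": 0},
  {"offset": [-10, -75, 0], "roll": 0},
  {"offset": [-10, -75, 25], "roll": 0},
  {"offset": [-10, -75, 50], "roll": 0},
  {"offset": [-10, -75, 65], "roll": 0},
  {"offset": [-10, -75, 71], "roll": 0},
  {"offset": [-10, -75, 74.5], "roll": 0},
  {"offset": [-10, -75, 74.5], "roll": 0},
  {"offset": [-10, -75, 74.5], "roll": 0},
])

```text
clock: 11.33
tool_pos: [477.8, -149.2, 10.1]
ee_rot: [-0.0, 0.585, 0.811, 0.0]
ft_force: [-0.1, 0.2, -2.0]
finger_gap: 0.431
finger_force: 20.0
```

Emit:
carry_out([
  {"offset": [0, 0, 0], "roll": 0},
  {"offset": [0, 0, 0], "roll": 0},
  {"offset": [0, 0, 0], "roll": 0},
  {"offset": [0, 0, 0], "roll": 0},
  {"offset": [0, 0, -25], "roll": 0},
  {"offset": [0, 0, -55], "roll": 0},
  {"offset": [0, 0, -55], "roll": 0},
  {"offset": [0, 0, -55], "roll": 0},
], hand=0.3)

```text
clock: 12.0
tool_pos: [479.0, -149.8, 66.6]
ee_rot: [0.002, 0.585, 0.811, 0.0]
ft_force: [0.3, -0.2, -0.1]
finger_gap: 0.696
finger_force: 0.0
```

```bash
python3 - <<'E'
from m import *
im,d=optics.get_image('scene'); W=cloud('scene',d)
P=near(W,(480,-150),45,27,37); print('raw',len(P),np.median(P[:,2]),rect(P[:,:2]))
P=near(W,(600,-93),25,42,60); print('cell',rect(P[:,:2]))
P=near(W,(523,-42),45,40,52); print('spool',rect(P[:,:2]))
E
python3 go.py 480,-150,66,-71.8
```

```text
raw 376 31.754245324597182 (array([ 476.3, -150.1]), array([41.8, 60.7]), 19.9)
cell (array([0., 0.]), array([0., 0.]), 0.0)
spool (array([511.4, -32.2]), array([30.7,  5.9]), 45.4)
t 12.05 p [ 478.1 -149.3   65.5] hd 18.3 nest [-266.4   -1.7  149. ] F [-0.  -0.4 -0.2] gap 64.6 0.0
480,-150,66,-71.8 [ 480. -150.   66.] offset [-1.2  1.6 -0.5] roll 1.573
```

Emit:
carry_out([
  {"offset": [-1, 0, 0], "roll": 1.571},
  {"offset": [-1, 0, 0], "roll": 1.571},
  {"offset": [-1, 0, 0], "roll": 1.571},
  {"offset": [-1, 0, 0], "roll": 1.571},
  {"offset": [-1, 0, 0], "roll": 1.571},
  {"offset": [-1, 0, 0], "roll": 1.571},
  {"offset": [-1, 0, 0], "roll": 1.571},
  {"offset": [-1, 0, 0], "roll": 1.571},
  {"offset": [-1, 0, 0], "roll": 1.571},
  {"offset": [-1, 0, 0], "roll": 1.571},
  {"offset": [-1, 0, 0], "roll": 1.571},
  {"offset": [-1, 0, 0], "roll": 1.571},
], hand=0)

```text
clock: 13.05
tool_pos: [477.3, -149.8, 63.8]
ee_rot: [-0.001, 0.982, 0.191, -0.001]
ft_force: [-0.1, -0.4, 0.7]
finger_gap: 1.001
finger_force: 0.0
```

Emit:
carry_out([
  {"offset": [0, 0, 0], "roll": 0.073},
  {"offset": [0, 0, 0], "roll": 0.073},
  {"offset": [0, 0, 0], "roll": 0.073},
])

```text
clock: 13.3
tool_pos: [477.5, -149.9, 64.1]
ee_rot: [-0.001, 0.987, 0.159, -0.001]
ft_force: [-0.7, -0.6, -0.8]
finger_gap: 0.999
finger_force: 0.0
```

```bash
python3 go.py 478,-149.7,17,-71.8
python3 - <<'E'
from m import *
for n in('scene',):
    im,d=optics.get_image(n); W=cloud(n,d)
    for l,c,r,a,b in [('raw',(478,-150),40,27,36),('spool',(523,-42),45,40,52),('cell',(600,-93),25,42,60)]:
        P=near(W,c,r,a,b); print(n,l,len(P),rect(P[:,:2]) if len(P)>3 else '')
E
```

```text
t 13.3 p [ 477.5 -149.9   64.1] hd -71.6 nest [-267.6   -1.2  148.1] F [-0.7 -0.6 -0.8] gap 92.0 0.0
478,-149.7,17,-71.8 [ 478.  -149.7   17. ] offset [ 0.6  0.  47.1] roll 0.003
scene raw 418 (array([ 476.3, -150.2]), array([41.9, 60.1]), 18.4)
scene spool 94 (array([525.7, -49. ]), array([38.8, 49.7]), 40.0)
scene cell 23 (array([603.9, -92.4]), array([13.3, 12.5]), 82.3)
```

Emit:
carry_out([
  {"offset": [0, 0, 20], "roll": 0.003},
  {"offset": [0, 0, 38], "roll": 0.003},
  {"offset": [0, 0, 47], "roll": 0.003},
  {"offset": [0, 0, 47], "roll": 0.003},
  {"offset": [0, 0, 47], "roll": 0.003},
])

```text
clock: 13.77
tool_pos: [477.9, -150.1, 17.8]
ee_rot: [-0.0, 0.988, 0.157, -0.0]
ft_force: [0.7, -0.9, 0.5]
finger_gap: 0.998
finger_force: 0.0
```

Emit:
carry_out([
  {"offset": [0, 0, 0], "roll": 0},
  {"offset": [0, 0, 0], "roll": 0},
  {"offset": [0, 0, 0], "roll": 0},
  {"offset": [0, 0, 0], "roll": 0},
  {"offset": [0, 0, 0], "roll": 0},
  {"offset": [0, 0, 0], "roll": 0},
  {"offset": [0, 0, 0], "roll": 0},
], hand=1, squeeze=20)

```text
clock: 14.35
tool_pos: [478.1, -149.9, 18.4]
ee_rot: [-0.0, 0.988, 0.157, 0.0]
ft_force: [-1.3, 3.1, 5.0]
finger_gap: 0.652
finger_force: 20.0
```

Emit:
carry_out([
  {"offset": [0, 0, -30], "roll": 0},
  {"offset": [0, 0, -70], "roll": 0},
  {"offset": [0, 0, -110], "roll": 0},
  {"offset": [0, 0, -150], "roll": 0},
  {"offset": [0, 0, -150], "roll": 0},
])

```text
clock: 14.77
tool_pos: [481.8, -152.0, 175.4]
ee_rot: [0.004, 0.988, 0.157, 0.006]
ft_force: [2.3, -0.4, -1.7]
finger_gap: 0.652
finger_force: 20.0
```

```bash
python3 go.py n5,-12,110,-7.8
```

```text
t 14.7667 p [ 481.8 -152.   175.4] hd -72.0 nest [-216.7   -5.7  247. ] F [ 2.3 -0.4 -1.7] gap 60.0 20.0
n5,-12,110,-7.8 [523.3 104.8 158.5] offset [ 118.9 -231.5   15.8] roll -1.12
```

```bash
python3 go.py 530,153.7,140,-7.8
```

```text
t 14.7667 p [ 481.8 -152.   175.4] hd -72.0 nest [-216.7   -5.7  247. ] F [ 2.3 -0.4 -1.7] gap 60.0 20.0
530,153.7,140,-7.8 [530.  153.7 140. ] offset [ 140.2 -276.1   34.1] roll -1.12
```

Emit:
carry_out([
  {"offset": [140, -272, 0], "roll": -1.12},
  {"offset": [140, -272, 0], "roll": -1.12},
  {"offset": [140, -272, 0], "roll": -1.12},
  {"offset": [140, -272, 0], "roll": -1.12},
  {"offset": [140, -272, 0], "roll": -1.12},
  {"offset": [140, -272, 0], "roll": -1.12},
  {"offset": [140, -272, 0], "roll": -1.12},
  {"offset": [140, -272, 0], "roll": -1.12},
  {"offset": [140, -272, 0], "roll": -1.12},
  {"offset": [140, -272, 0], "roll": -1.12},
  {"offset": [140, -272, 0], "roll": -1.12},
  {"offset": [140, -272, 0], "roll": -1.12},
])

```text
clock: 15.77
tool_pos: [526.8, 151.1, 167.6]
ee_rot: [-0.0, 0.755, 0.656, -0.0]
ft_force: [0.5, -0.1, -3.1]
finger_gap: 0.652
finger_force: 20.0
```

Emit:
carry_out([
  {"offset": [0, 0, 0], "roll": 0},
  {"offset": [0, 0, 0], "roll": 0},
])

```text
clock: 15.93
tool_pos: [527.1, 151.0, 168.1]
ee_rot: [-0.0, 0.754, 0.656, 0.0]
ft_force: [-1.0, -1.1, -2.4]
finger_gap: 0.654
finger_force: 20.0
```

```bash
python3 go.py 530,153.7,110,-7.8
```

```text
t 15.9333 p [527.1 151.  168.1] hd -8.0 nest [50.4 -9.5 96.7] F [-1.  -1.1 -2.4] gap 60.2 20.0
530,153.7,110,-7.8 [530.  153.7 110. ] offset [ 3.1  2.5 58.1] roll -0.003
```

Emit:
carry_out([
  {"offset": [3, 2.5, 25], "roll": -0.003},
  {"offset": [3, 2.5, 50], "roll": -0.003},
  {"offset": [3, 2.5, 65], "roll": -0.003},
  {"offset": [3, 2.5, 71], "roll": -0.003},
  {"offset": [3, 2.5, 71], "roll": -0.003},
  {"offset": [3, 2.5, 71], "roll": -0.003},
], squeeze=8)

```text
clock: 16.43
tool_pos: [530.4, 154.2, 97.7]
ee_rot: [0.0, 0.753, 0.658, 0.0]
ft_force: [0.7, 0.5, -2.3]
finger_gap: 0.652
finger_force: 8.0
```

```bash
python3 go.py 530,153.7,88.7,-7.8
```

```text
t 16.4333 p [530.4 154.2  97.7] hd -7.7 nest [ 20.5 -12.4  32.9] F [ 0.7  0.5 -2.3] gap 60.0 8.0
530,153.7,88.7,-7.8 [530.  153.7  88.7] offset [-0.5 -0.4  9. ] roll 0.002
```

Emit:
carry_out([
  {"offset": [0, 0, 5], "roll": 0.002},
  {"offset": [0, 0, 8], "roll": 0.002},
  {"offset": [-2, 0, 10], "roll": 0.002},
  {"offset": [-4, 0, 12], "roll": 0.002},
  {"offset": [-6, 0, 14], "roll": 0.002},
  {"offset": [-8, 0, 16], "roll": 0.002},
  {"offset": [-9.5, 0, 18], "roll": 0.002},
  {"offset": [-10.5, 0, 20], "roll": 0.002},
  {"offset": [-11, 0, 21.5], "roll": 0.002},
  {"offset": [-11, 0, 21.5], "roll": 0.002},
])

```text
clock: 17.27
tool_pos: [528.7, 142.9, 75.4]
ee_rot: [0.0, 0.753, 0.658, -0.0]
ft_force: [1.5, -3.6, 0.6]
finger_gap: 0.651
finger_force: 8.0
```

```bash
python3 go.py n3,-12,18,-7.8
python3 - <<'E'
from m import *
im,d=optics.get_image('scene'); np.savez('s1.npz',d=d)
a=im[120:240,180:330]; save('nest1.png',cv2.resize(a,None,fx=5,fy=5,interpolation=cv2.INTER_CUBIC))
E
```

```text
t 17.2667 p [528.7 142.9  75.4] hd -7.7 nest [ -0.  -12.2  18.6] F [ 1.5 -3.6  0.6] gap 59.9 8.0
n3,-12,18,-7.8 [528.9 145.8  76.3] offset [ 2.9 -0.2 -0.9] roll 0.001
```

View pics/nest1.png

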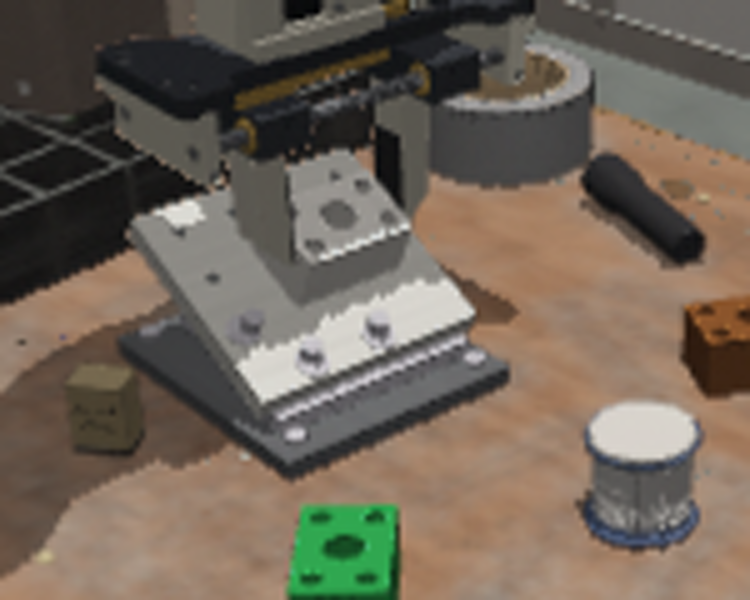

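```bash
cat > blk.py <<'E'
from m import *
import go
def top(d,n='scene',mn=24,mx=50):
    W=cloud(n,d).reshape(-1,3); W=W[np.isfinite(W[:,0])]
    Q=(W-go.O)@go.N.T
    c=((go.p-go.O)@go.N.T)
    k=(abs(Q[:,0]-c[0]-0)<32)&(abs(Q[:,1]-c[1])<29)&(Q[:,2]>27)&(Q[:,2]<38); q=Q[k]
    for _ in range(4):
        A=np.c_[q[:,:2]-q[:,:2].mean(0),np.ones(len(q))]; s=np.linalg.lstsq(A,q[:,2],rcond=None)[0]
        r=q[:,2]-A@s; q=q[abs(r)<max(1.2,1.5*np.std(r))]
    print('top n',len(q),'slope',s.round(3),'rect',rect(q[:,:2]),'range',q[:,:2].min(0).round(1),q[:,:2].max(0).round(1))
E
python3 - <<'E'
from blk import *
top(np.load('s1.npz')['d'])
E
```

```text
t 17.3167 p [528.7 143.   75.5] hd -7.7 nest [  0.1 -12.2  18.6] F [ 0.9 -3.3  0.2] gap 60.1 8.0
top n 166 slope [-2.4000e-02  9.0000e-03  3.2478e+01] rect (array([  0.8, -12.4]), array([39.1, 57.7]), 1.1) range [-19.2 -41. ] [20.8 16.1]
```

Emit:
carry_out([
  {"offset": [0, 0, 0], "roll": 0},
  {"offset": [0, 0, 0], "roll": 0},
  {"offset": [0.5, 0, 1], "roll": 0},
  {"offset": [1, 0, 2], "roll": 0},
  {"offset": [1, 0, 2], "roll": 0},
  {"offset": [1, 0, 2], "roll": 0},
], squeeze=15)

```text
clock: 17.82
tool_pos: [528.6, 143.2, 74.6]
ee_rot: [0.001, 0.753, 0.658, -0.001]
ft_force: [-2.2, -10.2, 10.0]
finger_gap: 0.646
finger_force: 15.0
```

Run:
```python
from blk import *
top(optics.get_image('scene')[1])
```

```text
t 17.8167 p [528.6 143.2  74.6] hd -7.7 nest [ -0.1 -12.   17.7] F [ -2.2 -10.2  10. ] gap 59.5 15.0
top n 166 slope [7.0000e-03 2.0000e-03 3.1926e+01] rect (array([  0.3, -12.1]), array([40.4, 56.8]), 0.9) range [-20.  -40.7] [20.8 16.1]
```

Emit:
carry_out([
  {"offset": [0, 0, 0], "roll": 0},
  {"offset": [0, 0, 0], "roll": 0},
  {"offset": [-2, 0, 1.1], "roll": 0},
  {"offset": [-4, 0, 2.1], "roll": 0},
  {"offset": [-6, 0, 3.2], "roll": 0},
  {"offset": [-8, 0, 4.3], "roll": 0},
  {"offset": [-10, 0, 5.3], "roll": 0},
  {"offset": [-12, 0, 6.4], "roll": 0},
  {"offset": [-13.5, 0, 7.2], "roll": 0},
  {"offset": [-15, 0, 8], "roll": 0},
  {"offset": [-16, 0, 8.5], "roll": 0},
  {"offset": [-16, 0, 8.5], "roll": 0},
])

```text
clock: 18.87
tool_pos: [528.4, 129.4, 67.3]
ee_rot: [0.001, 0.753, 0.658, 0.003]
ft_force: [1.6, -0.4, 12.4]
finger_gap: 0.653
finger_force: 15.0
```

Run:
```python
from blk import *
top(optics.get_image('scene')[1])
```

```text
t 18.8667 p [528.4 129.4  67.3] hd -7.7 nest [-15.6 -13.7  17.7] F [ 1.6 -0.4 12.4] gap 60.1 15.0
top n 188 slope [-2.0000e-03 -1.0000e-02  3.1955e+01] rect (array([-15.6, -13.5]), array([40.5, 57.3]), 0.8) range [-35.6 -42.2] [ 5.  15.2]
```

Emit:
carry_out([
  {"offset": [-1.5, 0, 0.8], "roll": 0},
  {"offset": [-3, 0, 1.6], "roll": 0},
  {"offset": [-4, 0, 2.1], "roll": 0},
  {"offset": [-5, 0, 2.6], "roll": 0},
  {"offset": [-5.5, 0, 2.9], "roll": 0},
  {"offset": [-5.5, 0, 2.9], "roll": 0},
])

```text
clock: 19.42
tool_pos: [527.8, 124.6, 64.7]
ee_rot: [0.001, 0.753, 0.658, 0.003]
ft_force: [-0.3, 1.9, 14.5]
finger_gap: 0.652
finger_force: 15.0
```

Run:
```python
from blk import *
top(optics.get_image('scene')[1])
```

```text
t 19.4167 p [527.8 124.6  64.7] hd -7.7 nest [-21.1 -13.8  17.7] F [-0.3  1.9 14.5] gap 60.0 15.0
top n 166 slope [3.0000e-03 2.0000e-03 3.1987e+01] rect (array([-20.2, -13.9]), array([57.5, 39.9]), 89.9) range [-40.2 -42.6] [-0.3 14.9]
```

Emit:
carry_out([
  {"offset": [-1, 0, 0.5], "roll": 0},
  {"offset": [-2, 0, 1], "roll": 0},
  {"offset": [-2, 0, 1], "roll": 0},
])

```text
clock: 19.72
tool_pos: [527.8, 123.8, 64.4]
ee_rot: [0.001, 0.753, 0.658, 0.004]
ft_force: [-1.3, 7.1, 19.2]
finger_gap: 0.655
finger_force: 15.0
```

Run:
```python
from blk import *
top(optics.get_image('scene')[1])
```

```text
t 19.7167 p [527.8 123.8  64.4] hd -7.8 nest [-22.  -13.9  17.8] F [-1.3  7.1 19.2] gap 60.2 15.0
top n 158 slope [ 2.2000e-02 -9.0000e-03  3.2169e+01] rect (array([-20.8, -13.8]), array([40.6, 57.9]), 0.4) range [-41.2 -42.8] [-0.6 15. ]
```

Emit:
carry_out([
  {"offset": [1.2, 0, -0.7], "roll": 0},
  {"offset": [1.2, 0, -0.7], "roll": 0},
  {"offset": [1.2, -2, -0.7], "roll": 0},
  {"offset": [1.2, -5, -0.7], "roll": 0},
  {"offset": [1.2, -8, -0.7], "roll": 0},
  {"offset": [1.2, -11, -0.7], "roll": 0},
  {"offset": [1.2, -14, -0.7], "roll": 0},
  {"offset": [1.2, -16, -0.7], "roll": 0},
  {"offset": [1.2, -18, -0.7], "roll": 0},
  {"offset": [1.2, -20, -0.7], "roll": 0},
  {"offset": [1.2, -20, -0.7], "roll": 0},
])

```text
clock: 20.68
tool_pos: [510.3, 126.4, 64.5]
ee_rot: [0.003, 0.753, 0.658, 0.005]
ft_force: [7.2, 2.6, 9.0]
finger_gap: 0.655
finger_force: 15.0
```

Run:
```python
from blk import *
top(optics.get_image('scene')[1])
```

```text
t 20.6833 p [510.3 126.4  64.5] hd -7.8 nest [-21.7   3.8  17.8] F [7.2 2.6 9. ] gap 60.2 15.0
top n 180 slope [2.400e-02 6.000e-03 3.213e+01] rect (array([-20.7,   3.6]), array([40. , 57.5]), 0.0) range [-40.7 -25.1] [-0.7 32.3]
```

Emit:
carry_out([
  {"offset": [0, -1.5, 0], "roll": 0},
  {"offset": [0, -3, 0], "roll": 0},
  {"offset": [0, -4.5, 0], "roll": 0},
  {"offset": [0, -6, 0], "roll": 0},
  {"offset": [0, -7, 0], "roll": 0},
  {"offset": [0, -7, 0], "roll": 0},
])

```text
clock: 21.23
tool_pos: [504.9, 127.2, 64.6]
ee_rot: [0.004, 0.753, 0.658, 0.006]
ft_force: [12.6, 1.2, 5.7]
finger_gap: 0.649
finger_force: 15.0
```

Run:
```python
from blk import *
top(optics.get_image('scene')[1])
```

```text
t 21.2333 p [504.9 127.2  64.6] hd -7.8 nest [-21.7   9.2  17.9] F [12.6  1.2  5.7] gap 59.7 15.0
top n 196 slope [ 2.9000e-02 -1.4000e-02  3.2239e+01] rect (array([-20.5,   9.2]), array([57.4, 41.6]), 89.3) range [-41.5 -19.4] [ 0.1 38.1]
```

Emit:
carry_out([
  {"offset": [0.5, 0, 1], "roll": 0},
  {"offset": [0.7, -1, 1.5], "roll": 0},
  {"offset": [0.7, -2, 1.5], "roll": 0},
  {"offset": [0.7, -2, 1.5], "roll": 0},
])

```text
clock: 21.62
tool_pos: [505.0, 127.5, 64.3]
ee_rot: [0.006, 0.753, 0.658, 0.008]
ft_force: [14.5, -3.1, 11.2]
finger_gap: 0.65
finger_force: 15.0
```

Run:
```python
from blk import *
top(optics.get_image('scene')[1])
```

```text
t 21.6167 p [505.  127.5  64.3] hd -7.7 nest [-21.6   9.2  17.4] F [14.5 -3.1 11.2] gap 59.8 15.0
top n 180 slope [ 9.0000e-03 -1.3000e-02  3.2085e+01] rect (array([-20.6,   9.2]), array([57.4, 40.7]), 89.9) range [-41.  -19.5] [-0.3 37.9]
```

Emit:
carry_out([
  {"offset": [-0.5, 1, 0], "roll": 0},
  {"offset": [-0.5, 2, -0.5], "roll": 0},
  {"offset": [-0.5, 2, -0.5], "roll": 0},
  {"offset": [-0.5, 2, -0.5], "roll": 0},
], squeeze=6)

```text
clock: 22.0
tool_pos: [505.1, 127.2, 63.9]
ee_rot: [0.004, 0.753, 0.658, 0.006]
ft_force: [11.8, 0.7, 7.4]
finger_gap: 0.656
finger_force: 6.0
```

Emit:
carry_out([
  {"offset": [0, 0, 0], "roll": 0},
  {"offset": [0, 0, 0], "roll": 0},
  {"offset": [0, 0, 0], "roll": 0},
  {"offset": [0, 0, 0], "roll": 0},
  {"offset": [0, 0, 0], "roll": 0},
], hand=0.1)

```text
clock: 22.42
tool_pos: [498.0, 126.4, 60.4]
ee_rot: [-0.001, 0.753, 0.658, -0.001]
ft_force: [0.6, 0.0, 0.2]
finger_gap: 0.894
finger_force: 0.0
```

Run:
```python
from blk import *
top(optics.get_image('scene')[1])
```

```text
t 22.4167 p [498.  126.4  60.4] hd -7.7 nest [-25.1  16.   15. ] F [0.6 0.  0.2] gap 82.3 0.0
top n 178 slope [ 2.0000e-03 -0.0000e+00  3.2115e+01] rect (array([-20.3,  13.7]), array([53.5, 39.9]), 89.4) range [-40.5 -13. ] [-0.3 40.3]
```

Emit:
carry_out([
  {"offset": [0, 4, -15], "roll": 0},
  {"offset": [0, 4, -45], "roll": 0},
  {"offset": [0, 4, -85], "roll": 0},
  {"offset": [0, 4, -125], "roll": 0},
  {"offset": [0, 4, -160], "roll": 0},
  {"offset": [0, 4, -160], "roll": 0},
  {"offset": [-40, -30, -160], "roll": 0},
  {"offset": [-80, -60, -160], "roll": 0},
  {"offset": [-120, -90, -160], "roll": 0},
  {"offset": [-160, -120, -160], "roll": 0},
  {"offset": [-160, -120, -160], "roll": 0},
  {"offset": [-160, -120, -160], "roll": 0},
])

```text
clock: 23.47
tool_pos: [354.1, -18.6, 220.3]
ee_rot: [-0.001, 0.754, 0.656, -0.001]
ft_force: [-0.1, 0.2, -0.4]
finger_gap: 0.902
finger_force: 0.0
```

Run:
```python
from blk import *
go.p=go.nest(-20,10,17)
im,d=optics.get_image('scene'); top(d); im2,d2=optics.get_image('top'); top(d2,'top')
for n,dd in(('scene',d),('top',d2)):
    W=cloud(n,dd)
    for l,c,r,a,b in [('done',(510,-320),50,33,42),('spool',(527,-46),40,40,52),('cell',(603,-92),18,42,60),('relay',(412,178),30,31,45)]:
        P=near(W,c,r,a,b); print(n,l,len(P),rect(P[:,:2]) if len(P)>3 else '')
a=im[110:250,170:370]; save('fin.png',cv2.resize(a,None,fx=4,fy=4,interpolation=cv2.INTER_CUBIC))
```

```text
t 23.4667 p [354.1 -18.6 220.3] hd -7.9 nest [-94.2 138.8 232.7] F [-0.1  0.2 -0.4] gap 83.0 0.0
top n 184 slope [ 0.0000e+00 -3.0000e-03  3.1984e+01] rect (array([-20. ,  10.1]), array([57.3, 41.2]), 89.4) range [-40.7 -18.5] [ 0.8 38.7]
top n 179 slope [ 1.4000e-02 -4.0000e-03  3.1226e+01] rect (array([-18.7,  10. ]), array([57.6, 40.5]), 89.8) range [-39.  -18.8] [ 1.6 38.8]
scene done 473 (array([ 513.5, -317.6]), array([41.4, 61. ]), 81.7)
scene spool 264 (array([526.9, -47.3]), array([49.3, 49.1]), 10.1)
scene cell 32 (array([604. , -91.1]), array([16.5, 11.2]), 38.4)
scene relay 88 (array([413.4, 178.7]), array([23. , 26.9]), 32.5)
top done 304 (array([ 512.9, -316.8]), array([41. , 60.1]), 81.7)
top spool 325 (array([527.7, -46.3]), array([49.5, 49.6]), 45.6)
top cell 26 (array([603.5, -91.4]), array([12.6, 12.1]), 21.4)
top relay 86 (array([411.4, 178.3]), array([19.8, 25.7]), 31.4)
```

View pics/fin.png

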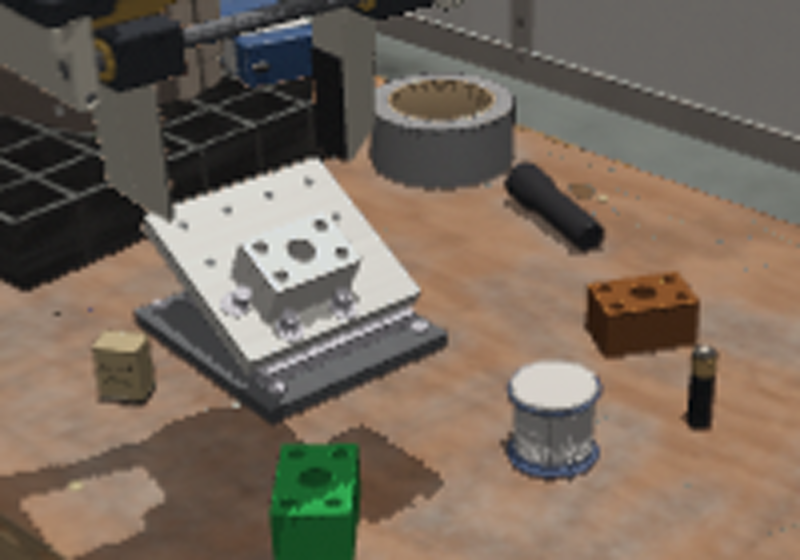

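The picture shows the loaded block at (297,262), lying on the face behind both side pins (290,322) and (343,300) and beside the end pin (240,300). The bystanders haven't moved. My measuring window cut off the block's ends, so I'll compare its y with the starting seated pose, untrimmed.

Run:
```python
from m import *
import go
for n in('scene','top'):
    for d in(np.load(n+'0.npz')['d'],optics.get_image(n)[1]):
        W=cloud(n,d).reshape(-1,3); Q=(W[np.isfinite(W[:,0])]-go.O)@go.N.T
        q=Q[(abs(Q[:,0]+20)<30)&(abs(Q[:,1]-10)<42)&(Q[:,2]>29.5)&(Q[:,2]<35)]
        print(n,rect(q[:,:2]),np.median(q[:,:2],axis=0).round(2),len(q))
```

```text
t 23.5667 p [357.9 -16.8 220.9] hd -7.9 nest [-91.8 135.3 232.2] F [ 0.2  0.6 -0.2] gap 82.9 0.0
scene (array([-19.8,   8.6]), array([41.8, 61.1]), 1.6) [-20.36  10.83] 306
scene (array([-19.6,  10.2]), array([41.9, 61.6]), 0.1) [-20.11  12.21] 296
top (array([-18.7,   8.9]), array([59.4, 40.9]), 89.1) [-18.26   9.26] 261
top (array([-18.4,  10.2]), array([40.3, 60.1]), 0.2) [-17.04  10.75] 282
```

```bash
python3 -c "
from bench import robot
print(robot.sign_off())"
```

```text
the job is handed in; nothing more can be done
None
```

I handed the job in at about 24 s: the finished block lies flat in the tray, and the other block sits flat on the slope against all three pins. The spool, cell and relay haven't moved; sign-off returned no verdict.

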